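Load the binding build rack in reverse order

ROBOT

A 7-joint arm with a two-finger parallel gripper is mounted at the origin on the work surface. World frame = base frame: x ahead of the robot, y to its left, z up, the work surface at z = 0. Lengths are in m, angles in rad, forces in N, time in s.
With the tool pointing down it reaches from about 0.4 to 0.85 m from the base axis. Payload 4.5 kg.
Tool frame: the origin (TCP) lies at the very end of the fingers, on their centre line; the grasp point (between the pads) lies 19 mm behind it (r.grip_point_offset is the distance from the TCP to the grasp point, in m); z points along the fingers, y is the line along which they close (so a half turn about z gives the same grasp; the last joint's range is limited). The gripper opens to 88 mm and grips with 3 to 60 N. Pads are 18 mm wide; open, the fingers measure 123 mm over their backs; the gripper's body (75 mm by 187 mm) begins 45 mm behind the grasp point.
Start: joints at [-1.297, 0.689, -0.195, 1.565, 0.157, 0.902, -0.215], TCP at [0.148, 0.607, 0.239] pointing down, gripper open.
Joint ranges: [-3.01, 3.01], [-0.46, 2.08], [-1.47, 1.51], [0.13, 2.56], [-1, 4.14], [0.04, 2.09], [-2.66, 2.66]. Speed limits (rad/s): [2.57, 2.57, 3.14, 3.14, 3.14, 3.14, 3.14].

INTERFACE

Orientations are given as a unit quaternion [x, y, z, w].
In Python, from plant import r gives the robot as it stands.
- The arm moves only by the tool carry_out, never from a script. Its argument "rows" is a list of rows, each a list of 3 entries, a list of its own where there are three numbers: the shift along the tool's x, y, z in cm, then the turn, a rotation vector about the tool's x, y, z in degrees, then the closure, from 0 (fully open) to 1 (shut). A call has 1 to 12 rows; each row is the pose to reach, as a shift and turn from the pose commanded when the call began, along the tool's axes at that moment; what a row does not reach only later rows make up. A row lasts 1/10 s, in which the tool goes at most 50 mm and 8.59 degrees, less where a joint would pass 70% of its speed; a pose out of reach is approached as far as the arm can. A call with a gripper value outside its range is refused whole. The fingers move at their own pace and stop on an object; "newtons" is the grip in N (left out, the last holds). Time passes only in rows, so rows that repeat a pose let the fingers close. It gives the time, the measured TCP pose, the force, the opening and the grip force at its end, in the units of the state.
- r.get_state(): the state, without advancing time (a new reading comes with each control period).
- r.snapshot(name): name is "scene" or "top" or "wrist"; returns a dict with "image" (480x640x3 uint8, red, green, blue), "fx", "fy", "cx", "cy" (pixels), "dist_coeffs" ([k1, k2, p1, p2, k3] as OpenCV has them; the pictures are not rectified), "pose" (4x4, takes a point from camera to world coordinates). Camera axes: x right, y up, looking along -z (the intrinsics and any distortion apply to the point x, -y, -z); pixel columns grow to the right and rows downward; lengths in m; the calibration is good to about 2 mm. A picture is of the moment at which its call begins. There is no depth.
- r.finish_job(): hands the job in; it is judged then, once.
The state is a dict: "clock": time; "q": joint angles; "qd": joint speeds; "joint_torque": joint torques, N m; "tool_pos": TCP position; "eef_rot": TCP orientation; "contact_force": force on the tool from outside, world axes, zero at the start; "moment": the same for the moment, N m; "opening": opening from 0.0 (shut) to 1.0 (fully open); "finger_force": force on a finger pad.
Only numpy, scipy, OpenCV 4.12 (cv2) and the standard library are available. Lean on these libraries where they do the work, as an engineer would, in place of code of your own. Each camera call takes 0.05 s, during which the arm holds its last target. There are 200 camera calls.

TASK

Move the four ski-binding spring units from the black kit rack into the bare aluminium build rack so that they stand in the reverse order: the unit at the left end of the black rack goes into the right-end pocket of the aluminium rack, the next one into the pocket beside it, and so on to the other end. Set each down gently, upright and fully home on the floor of its own pocket, without dropping or tipping any, and let go of them all.

Things in the scene. Friction and masses are not known exactly. Their poses are not given: they have to be found in the camera images.
- unit_red: ski-binding spring unit with a red cap: an upright round part 74 mm tall, 80 to 170 g; black foot 32 mm in diameter, coil section 25 mm in diameter from 8 to 46 mm up, red cap 30 mm in diameter from 46 to 74 mm up (grip it there, from above, at about 60 mm). Origin: centre of its underside, z up along its axis. At the start it stands on the red pad in a pocket of the black rack.
- unit_yellow: ski-binding spring unit with a yellow cap: an upright round part 74 mm tall, 80 to 170 g; black foot 32 mm in diameter, coil section 25 mm in diameter from 8 to 46 mm up, yellow cap 30 mm in diameter from 46 to 74 mm up (grip it there, from above, at about 60 mm). Origin: centre of its underside, z up along its axis. At the start it stands on the yellow pad in a pocket of the black rack.
- unit_blue: ski-binding spring unit with a blue cap: an upright round part 74 mm tall, 80 to 170 g; black foot 32 mm in diameter, coil section 25 mm in diameter from 8 to 46 mm up, blue cap 30 mm in diameter from 46 to 74 mm up (grip it there, from above, at about 60 mm). Origin: centre of its underside, z up along its axis. At the start it stands on the blue pad in a pocket of the black rack.
- unit_green: ski-binding spring unit with a green cap: an upright round part 74 mm tall, 80 to 170 g; black foot 32 mm in diameter, coil section 25 mm in diameter from 8 to 46 mm up, green cap 30 mm in diameter from 46 to 74 mm up (grip it there, from above, at about 60 mm). Origin: centre of its underside, z up along its axis. At the start it stands on the green pad in a pocket of the black rack.
- pad_red: flat square red pad, 50 x 50 x 4 mm, fixed on the floor of the black kit rack's pocket in which the red unit starts, so it goes on showing that place. Origin: centre of its underside (6 mm above the table).
- pad_yellow: flat square yellow pad, 50 x 50 x 4 mm, fixed on the floor of the black kit rack's pocket in which the yellow unit starts, so it goes on showing that place. Origin: centre of its underside (6 mm above the table).
- pad_blue: flat square blue pad, 50 x 50 x 4 mm, fixed on the floor of the black kit rack's pocket in which the blue unit starts, so it goes on showing that place. Origin: centre of its underside (6 mm above the table).
- pad_green: flat square green pad, 50 x 50 x 4 mm, fixed on the floor of the black kit rack's pocket in which the green unit starts, so it goes on showing that place. Origin: centre of its underside (6 mm above the table).
- kit_rack: the kit rack where the units start: black plastic, 246 x 66 mm, 28 high, fixed; four pockets along its y axis at y = -90, -30, 30, 90 mm, each 54 x 54 mm inside, floor 6 mm above the table, walls 6 mm. Origin: middle of the row, on the table; x away from the robot, y to the robot's left (turned up to 0.2 rad). A low 52 mm ledge at its +y end carries a white jar 42 mm tall.
- build_rack: the build rack to be filled: bare aluminium, empty pockets, 246 x 66 mm, 28 high, fixed; four pockets along its y axis at y = -90, -30, 30, 90 mm, each 54 x 54 mm inside, floor 6 mm above the table, walls 6 mm. Origin: middle of the row, on the table; x away from the robot, y to the robot's left (turned up to 0.2 rad). A low 52 mm ledge at its -y end carries a brass bushing.
Things that resemble listed ones, but are neither listed nor needed, are in the scene too. What is shaped like the unit_yellow but pink is not meant.

How it is judged:
At the end, for the whole second after the job is handed in: All four units at rest in the aluminium rack, each in the pocket mirroring its starting one (start at y, end at -y along the racks' y axes): within 15 mm of the pocket centre in x and y, origin under 10 mm above the rack underside (floor at 6 mm), leaning under 0.12 rad (x of unit_red in the frame of build_rack between -0.015 and 0.015 m and z of unit_red in the frame of build_rack between 0 and 0.01 m and angle between each of unit_red, unit_yellow, unit_blue, unit_green's own z axis and vertical below 0.12 rad and linear speed of each of unit_red, unit_yellow, unit_blue, unit_green below 0.02 m/s and angular speed of each of unit_red, unit_yellow, unit_blue, unit_green below 0.2 rad/s and (y of pad_red in the frame of kit_rack below -0.12 m or y of pad_red in the frame of kit_rack above -0.06 m or y of unit_red in the frame of build_rack between 0.075 and 0.105 m) and (y of pad_red in the frame of kit_rack below -0.06 m or y of pad_red in the frame of kit_rack above 0 m or y of unit_red in the frame of build_rack between 0.015 and 0.045 m) and (y of pad_red in the frame of kit_rack below 0 m or y of pad_red in the frame of kit_rack above 0.06 m or y of unit_red in the frame of build_rack between -0.045 and -0.015 m) and (y of pad_red in the frame of kit_rack below 0.06 m or y of pad_red in the frame of kit_rack above 0.12 m or y of unit_red in the frame of build_rack between -0.105 and -0.075 m) and x of unit_yellow in the frame of build_rack between -0.015 and 0.015 m and z of unit_yellow in the frame of build_rack between 0 and 0.01 m and (y of pad_yellow in the frame of kit_rack below -0.12 m or y of pad_yellow in the frame of kit_rack above -0.06 m or y of unit_yellow in the frame of build_rack between 0.075 and 0.105 m) and (y of pad_yellow in the frame of kit_rack below -0.06 m or y of pad_yellow in the frame of kit_rack above 0 m or y of unit_yellow in the frame of build_rack between 0.015 and 0.045 m) and (y of pad_yellow in the frame of kit_rack below 0 m or y of pad_yellow in the frame of kit_rack above 0.06 m or y of unit_yellow in the frame of build_rack between -0.045 and -0.015 m) and (y of pad_yellow in the frame of kit_rack below 0.06 m or y of pad_yellow in the frame of kit_rack above 0.12 m or y of unit_yellow in the frame of build_rack between -0.105 and -0.075 m) and x of unit_blue in the frame of build_rack between -0.015 and 0.015 m and z of unit_blue in the frame of build_rack between 0 and 0.01 m and (y of pad_blue in the frame of kit_rack below -0.12 m or y of pad_blue in the frame of kit_rack above -0.06 m or y of unit_blue in the frame of build_rack between 0.075 and 0.105 m) and (y of pad_blue in the frame of kit_rack below -0.06 m or y of pad_blue in the frame of kit_rack above 0 m or y of unit_blue in the frame of build_rack between 0.015 and 0.045 m) and (y of pad_blue in the frame of kit_rack below 0 m or y of pad_blue in the frame of kit_rack above 0.06 m or y of unit_blue in the frame of build_rack between -0.045 and -0.015 m) and (y of pad_blue in the frame of kit_rack below 0.06 m or y of pad_blue in the frame of kit_rack above 0.12 m or y of unit_blue in the frame of build_rack between -0.105 and -0.075 m) and x of unit_green in the frame of build_rack between -0.015 and 0.015 m and z of unit_green in the frame of build_rack between 0 and 0.01 m and (y of pad_green in the frame of kit_rack below -0.12 m or y of pad_green in the frame of kit_rack above -0.06 m or y of unit_green in the frame of build_rack between 0.075 and 0.105 m) and (y of pad_green in the frame of kit_rack below -0.06 m or y of pad_green in the frame of kit_rack above 0 m or y of unit_green in the frame of build_rack between 0.015 and 0.045 m) and (y of pad_green in the frame of kit_rack below 0 m or y of pad_green in the frame of kit_rack above 0.06 m or y of unit_green in the frame of build_rack between -0.045 and -0.015 m) and (y of pad_green in the frame of kit_rack below 0.06 m or y of pad_green in the frame of kit_rack above 0.12 m or y of unit_green in the frame of build_rack between -0.105 and -0.075 m)); the robot touches nothing.
It fails at once if a spring unit is tipped over (leans more than 40 degrees) (angle between any of unit_red, unit_yellow, unit_blue, unit_green's own z axis and vertical above 0.7 rad).
It fails at once if a spring unit is dropped (out of the fingers and faster than 0.9 m/s, a fall of over 4 cm) ((contact force between unit_red and the fingers below 0.1 N and linear speed of unit_red above 0.9 m/s) or (contact force between unit_yellow and the fingers below 0.1 N and linear speed of unit_yellow above 0.9 m/s) or (contact force between unit_blue and the fingers below 0.1 N and linear speed of unit_blue above 0.9 m/s) or (contact force between unit_green and the fingers below 0.1 N and linear speed of unit_green above 0.9 m/s)).
It also fails if it takes over 107 s, if anything falls off the work surface, if the arm or the gripper's body presses on something with over 40 N, if the wrist force passes 120 N, or if a joint passes its speed limit or range.

## Working session

There is one attempt and no reset: what is moved stays moved. The work goes in short steps, Python scripts to look and compute and a tool call to move; the robot and the scene stay as the last step left them, time stands still between calls to the robot, and variables do not carry over. Pictures are saved under pics/ and viewed, at most 14 in all, crops included, and the job is handed in when it is done.

Besides the shell and the picture viewer there is one more tool, called after "Emit:" as name(argument=value, ...), one argument or row to a line, values as JSON. carry_out: Moves the arm, as the interface text tells. Its arguments: {"type":"object","properties":{"rows":{"type":"array"},"newtons":{"type":"number"}},"required":["rows"]}

```bash
mkdir -p pics; python3 - <<'E'
from plant import r
import cv2,numpy as np
for n in("scene","top"):
    s=r.snapshot(n); cv2.imwrite(f"pics/{n}0.png",s["image"][:,:,::-1]); print(n,s["fx"],s["cx"],s["cy"],s["dist_coeffs"],np.round(s["pose"],3).tolist())
s=r.get_state(); print(s)
E
```

```text
scene 475.9947434066352 314.43777692615754 247.06297418546023 [-0.0471533  0.         0.         0.         0.       ] [[-0.447, -0.54, 0.713, 1.056], [0.894, -0.257, 0.366, 0.227], [-0.015, 0.801, 0.598, 0.462], [0.0, 0.0, 0.0, 1.0]]
top 530.1230012503885 315.0199218829031 233.0324347226411 [0.00666071 0.         0.         0.         0.        ] [[0.017, 0.999, -0.05, 0.515], [-1.0, 0.017, 0.003, -0.013], [0.004, 0.05, 0.999, 0.695], [0.0, 0.0, 0.0, 1.0]]
{'clock': 0.1, 'q': array([-1.29718888,  0.6899292 , -0.19449819,  1.56620235,  0.15732024,
        0.90248731, -0.21509636]), 'qd': array([ 2.90294012e-03, -2.35386663e-03,  4.97744590e-04, -3.28146366e-03,
        9.02373149e-04,  6.05330530e-04,  8.30077027e-05]), 'joint_torque': array([-2.77329695e-03, -5.28498888e+01, -1.27155863e+00, -1.53837276e+01,
       -5.25867334e-02,  1.99642833e-03,  4.98994518e-05]), 'tool_pos': array([0.14837447, 0.60656917, 0.23798156]), 'eef_rot': array([ 1.19581347e-01,  9.92824070e-01, -8.17101373e-04, -2.66852567e-05]), 'contact_force': array([ 0.65458268, -0.14817089,  0.5932785 ]), 'moment': array([0.05060264, 0.04542913, 0.01459414]), 'finger_force': 0.0, 'opening': 1.0001129855261788}
```

View pics/top0.png

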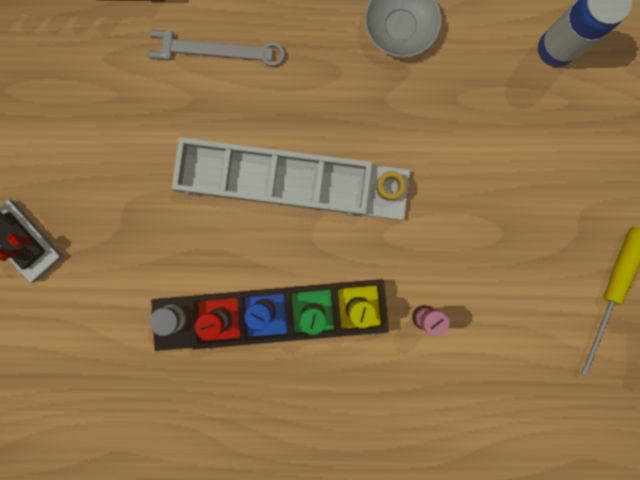

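View pics/scene0.png

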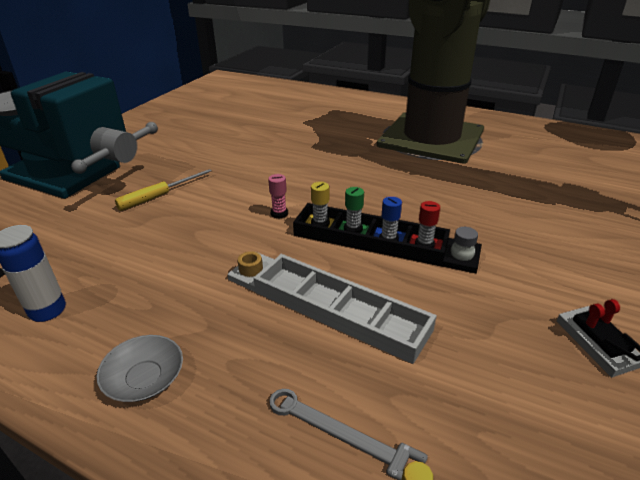

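Candidates in the top view: red cap (210,326), blue (260,316), green (313,320), yellow (361,313). The pink one at (434,323) stands outside the rack and is a decoy, and the grey jar at (168,320) is not a unit. Also excluded are the yellow screwdriver at (625,265) and the red levers at (12,240). The black rack reads red, blue, green, yellow from left to right, so the aluminium rack should read yellow, green, blue, red.

```bash
cat > h.py <<'E'
from plant import r
import cv2,numpy as np
from scipy.spatial.transform import Rotation as R
def ray(s,uv,z):
    """pixels -> world points on the plane at height z"""
    K=np.array([[s["fx"],0,s["cx"]],[0,s["fy"],s["cy"]],[0,0,1]])
    p=cv2.undistortPoints(np.float64(uv).reshape(-1,1,2),K,np.float64(s["dist_coeffs"])).reshape(-1,2)
    T=np.array(s["pose"]); d=np.c_[p[:,0],-p[:,1],-np.ones(len(p))]@T[:3,:3].T
    return T[:3,3]+d*((z-T[2,3])/d[:,2])[:,None]
HUE={"red":(-8,8),"blue":(105,125),"green":(50,80),"yellow":(24,34)}
def mask(img,c):
    hsv=cv2.cvtColor(img,cv2.COLOR_RGB2HSV).astype(int); h=hsv[...,0]; h=np.where(h>172,h-180,h)
    return ((h>=HUE[c][0])&(h<=HUE[c][1])&(hsv[...,1]>150)&(hsv[...,2]>50)).astype(np.uint8)
def go(target,yaw=None,s=None):
    """shift (cm) in tool axes and turn (deg) about tool z to reach target; yaw = world angle of tool y"""
    s=s or r.get_state(); Q=R.from_quat(s["eef_rot"]); M=Q.as_matrix()
    sh=M.T@(np.array(target)-s["tool_pos"])*100
    out=None
    if yaw is not None:
        y=np.array([np.cos(yaw),np.sin(yaw),0]); z=np.array([0,0,-1.]); W=np.c_[np.cross(y,z),y,z]
        out=np.degrees(R.from_matrix(M.T@W).as_rotvec())
    return np.round(sh,2),None if out is None else np.round(out,1)
E
python3 - <<'E'
from h import *
s=r.snapshot("top"); im=s["image"]
cr=np.vstack([im[130:225,165:415],im[275:360,165:415][:, :]])[:,:,::-1]
cv2.imwrite("pics/crop1.png",cv2.resize(cr,None,fx=3.2,fy=3.2,interpolation=cv2.INTER_CUBIC))
# aluminium rack: low saturation bright blob
hsv=cv2.cvtColor(im,cv2.COLOR_RGB2HSV); m=((hsv[...,1]<40)&(hsv[...,2]>90)).astype(np.uint8)
m[:110]=0;m[240:]=0;m[:,:150]=0;m[:,430:]=0
c=max(cv2.findContours(m,0,2)[0],key=cv2.contourArea); print("alu hull",cv2.approxPolyDP(cv2.convexHull(c),3,True).reshape(-1,2).tolist())
for n in HUE:
    mm=mask(im,n);mm[:270]=0;mm[370:]=0;mm[:,:150]=0;mm[:,400:]=0
    g=cv2.cvtColor(im,cv2.COLOR_RGB2GRAY); c=max(cv2.findContours(mm,0,2)[0],key=cv2.contourArea); print(n,cv2.boundingRect(c),cv2.contourArea(c))
E
```

```text
alu hull [[179, 139], [408, 170], [403, 218], [174, 189]]
red (194, 298, 47, 43) 1663.0
blue (245, 294, 42, 42) 1348.5
green (299, 309, 34, 25) 535.0
yellow (338, 285, 43, 44) 1599.0
```

View pics/crop1.png

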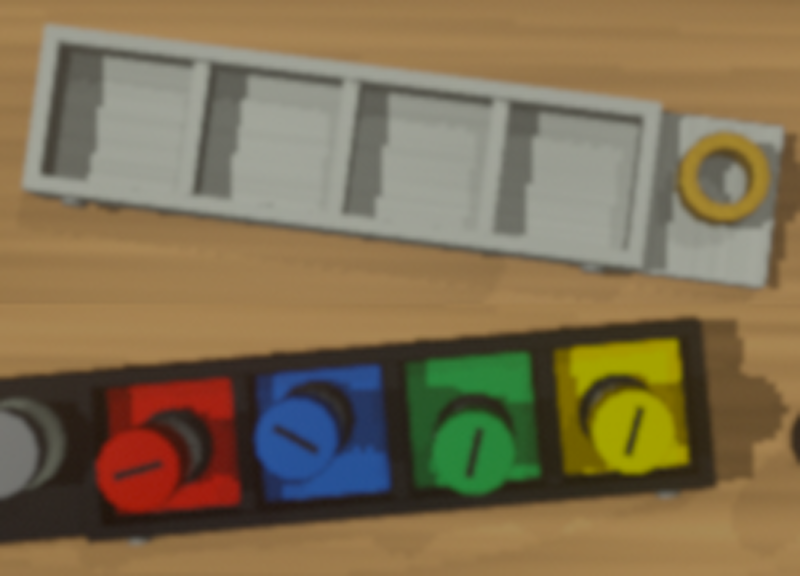

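The crop confirms the four capped units sitting on their matching pads. The cap centres in crop pixels are red (138,471), blue (296,440), green (473,452) and yellow (633,431). The top corners of the aluminium rack are (45,26), (660,104), (640,268) and (25,188), with the bushing ledge to the right.

```bash
python3 - <<'E'
from h import *
s=r.snapshot("top")
f=lambda p,y0,o:[(165+x/3.2-.35,y0+(y-o)/3.2-.35) for x,y in p]
caps=ray(s,f([(138,471),(296,440),(473,452),(633,431)],275,304),.084)
print("caps",caps.round(4).tolist(), np.diff(caps[:,:2],axis=0).round(3).tolist())
C=ray(s,f([(45,26),(660,104),(640,268),(25,188)],130,0),.028)[:,:2]
print("sides",[round(float(np.linalg.norm(C[i]-C[i-1])),4) for i in range(4)])
c=C.mean(0); v=(C[0]+C[3]-C[1]-C[2]);v/=np.linalg.norm(v); xa=np.array([v[1],-v[0]])
print("build",c.round(4),"yaw of x",np.arctan2(xa[1],xa[0]).round(3))
P={y:(c+v*y/1000).round(4).tolist() for y in(-90,-30,30,90)};print(P)
# kit rack corners: row2 right edge
K=ray(s,f([(700,320),(715,482),(95,540),(85,378)],275,304),.028)[:,:2];w=K[3]+K[2]-K[0]-K[1];print("kit",K.mean(0).round(4),"yaw",np.arctan2(-w[0],w[1]).round(3),[round(float(np.linalg.norm(K[i]-K[i-1])),4) for i in range(4)])
print(go([*caps[0,:2],.16],np.arctan2(-w[0],w[1])))
E
```

```text
caps [[0.4358, 0.1062, 0.084], [0.4477, 0.0502, 0.084], [0.4445, -0.0131, 0.084], [0.4529, -0.0702, 0.084]] [[0.012, -0.056], [-0.003, -0.063], [0.008, -0.057]]
sides [0.0649, 0.2457, 0.0657, 0.2446]
build [0.62   0.0416] yaw of x -0.111
{-90: [0.61, -0.0479], -30: [0.6166, 0.0117], 30: [0.6233, 0.0714], 90: [0.6299, 0.131]}
kit [0.4462 0.0157] yaw 0.11 [0.2415, 0.0632, 0.2423, 0.0628]
(array([-39.81, -41.79,   7.87]), array([-0.1,  0. , 70. ]))
```

```bash
python3 - <<'E'
from h import *
print(go([.436,.106,.2],0))
E
```

```text
(array([-39.83, -41.81,   3.87]), array([-0. ,  0. , 76.3]))
```

Emit:
carry_out(
  rows=[
    [[-39.8, -41.8, 3.9], [0, 0, 76.3], 0],
    [[-39.8, -41.8, 3.9], [0, 0, 76.3], 0],
    [[-39.8, -41.8, 3.9], [0, 0, 76.3], 0],
    [[-39.8, -41.8, 3.9], [0, 0, 76.3], 0],
    [[-39.8, -41.8, 3.9], [0, 0, 76.3], 0],
    [[-39.8, -41.8, 3.9], [0, 0, 76.3], 0],
    [[-39.8, -41.8, 3.9], [0, 0, 76.3], 0],
    [[-39.8, -41.8, 3.9], [0, 0, 76.3], 0],
    [[-39.8, -41.8, 3.9], [0, 0, 76.3], 0],
    [[-39.8, -41.8, 3.9], [0, 0, 76.3], 0],
    [[-39.8, -41.8, 3.9], [0, 0, 76.3], 0],
    [[-39.8, -41.8, 3.9], [0, 0, 76.3], 0],
  ],
  newtons=15,
)

```text
clock: 1.4
tool_pos: [0.4374, 0.1026, 0.1996]
eef_rot: [0.709, 0.705, -0.0, 0.001]
contact_force: [-0.0, 0.6, -0.0]
opening: 1.004
finger_force: 0.0
```

```bash
python3 - <<'E'
from h import *
s=r.snapshot("wrist"); cv2.imwrite("pics/w1.png",s["image"][:,:,::-1])
# project expected red cap top into the wrist view
T=np.linalg.inv(np.array(s["pose"]));p=T@[.4358,.1062,.084,1]
print(s["fx"]*p[0]/-p[2]+s["cx"], s["fy"]*-p[1]/-p[2]+s["cy"]); print(go([.436,.106,.051],0))
E
```

```text
316.1098567224631 226.98701332515142
(array([ 0.75, -0.38, 14.86]), array([ 0.2,  0.2, -0.6]))
```

View pics/w1.png

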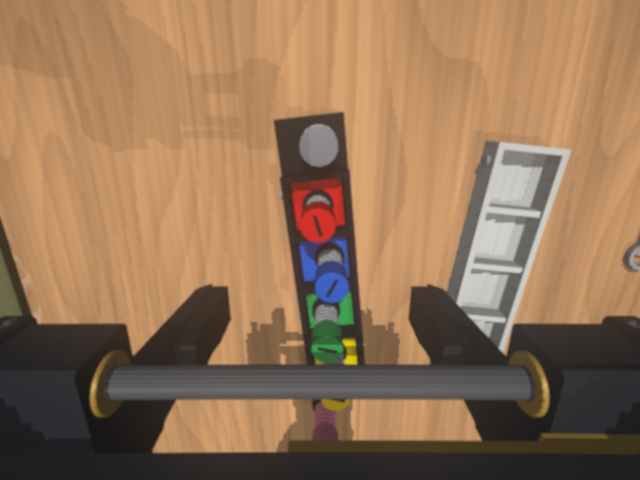

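The red cap shows at (318,224) and my estimate projects to (316,227), so they agree within 1–2 mm. I'll go down partway and check how well the arm settles.

Emit:
carry_out(
  rows=[
    [[0, 0, 3], [0, 0, 0], 0],
    [[0, 0, 5], [0, 0, 0], 0],
    [[0, 0, 5], [0, 0, 0], 0],
    [[0, 0, 5], [0, 0, 0], 0],
    [[0, 0, 5], [0, 0, 0], 0],
    [[0, 0, 5], [0, 0, 0], 0],
  ],
)

```text
clock: 2.05
tool_pos: [0.4363, 0.107, 0.1506]
eef_rot: [0.707, 0.707, 0.001, 0.0]
contact_force: [-0.1, -0.1, -0.5]
opening: 1.0
finger_force: 0.0
```

```bash
python3 - <<'E'
from h import *
s=r.get_state();print(s["tool_pos"],s["qd"].round(3),go([.436,.106,.051],0,s))
E
```

```text
[0.43630868 0.10697558 0.15060092] [ 0.003  0.001 -0.001  0.003 -0.001 -0.003  0.   ] (array([-0.1 , -0.05,  9.96]), array([ 0.1, -0. , -0. ]))
```

Emit:
carry_out(
  rows=[
    [[-0.1, 0, 3], [0, 0, 0], 0],
    [[-0.1, 0, 6], [0, 0, 0], 0],
    [[-0.1, 0, 8], [0, 0, 0], 0],
    [[-0.1, 0, 9.9], [0, 0, 0], 0],
    [[-0.1, 0, 9.9], [0, 0, 0], 0],
    [[-0.1, 0, 9.9], [0, 0, 0], 0.3],
    [[-0.1, 0, 9.9], [0, 0, 0], 0.6],
    [[-0.1, 0, 9.9], [0, 0, 0], 0.7],
    [[-0.1, 0, 9.9], [0, 0, 0], 1],
    [[-0.1, 0, 9.9], [0, 0, 0], 1],
    [[-0.1, 0, 9.9], [0, 0, 0], 1],
    [[-0.1, 0, 9.9], [0, 0, 0], 1],
  ],
  newtons=20,
)

```text
clock: 3.25
tool_pos: [0.4358, 0.1056, 0.0508]
eef_rot: [0.707, 0.707, 0.0, -0.0]
contact_force: [-0.2, 0.5, 0.0]
opening: 0.387
finger_force: 0.0
```

Emit:
carry_out(
  rows=[
    [[0, 0, 0], [0, 0, 0], 1],
    [[0, 0, 0], [0, 0, 0], 1],
    [[0, 0, 0], [0, 0, 0], 1],
    [[0, 0, 0], [0, 0, 0], 1],
  ],
)

```text
clock: 3.65
tool_pos: [0.4358, 0.1056, 0.0507]
eef_rot: [0.707, 0.707, 0.0, 0.0]
contact_force: [0.6, 0.1, 1.0]
opening: 0.332
finger_force: 20.0
```

Emit:
carry_out(
  rows=[
    [[0, 0, -1], [0, 0, 0], 1],
    [[0, 0, -3], [0, 0, 0], 1],
    [[0, 0, -6], [0, 0, 0], 1],
    [[0, 0, -9], [0, 0, 0], 1],
    [[0, 0, -11], [0, 0, 0], 1],
    [[-1, 1.5, -11], [0, 0, 0], 1],
    [[-3, 4, -11], [0, 0, 0], 1],
    [[-5.5, 7, -11], [0, 0, 0], 1],
    [[-8, 10, -11], [0, 0, 0], 1],
    [[-10.5, 13, -11], [0, 0, 0], 1],
    [[-13.4, 15.5, -11], [0, 0, 0], 1],
    [[-15.4, 17.4, -11], [0, 0, 0], 1],
  ],
)

```text
clock: 4.85
tool_pos: [0.6106, -0.0514, 0.1613]
eef_rot: [0.708, 0.706, -0.0, 0.001]
contact_force: [-0.7, 0.1, -1.2]
opening: 0.329
finger_force: 20.0
```

Emit:
carry_out(
  rows=[
    [[0, 0, 0], [0, 0, 0], 1],
    [[0, 0, 0], [0, 0, 0], 1],
    [[0, 0, 0], [0, 0, 0], 1],
  ],
)

```text
clock: 5.15
tool_pos: [0.6085, -0.047, 0.1607]
eef_rot: [0.707, 0.707, -0.0, -0.001]
contact_force: [0.1, 0.9, -0.7]
opening: 0.332
finger_force: 20.0
```

```bash
python3 - <<'E'
from h import *
s=r.get_state();print(s["tool_pos"],s["contact_force"],go([.610,-.0479,.047],0,s))
a=r.snapshot("top");b=r.snapshot("scene");w=r.snapshot("wrist")
cv2.imwrite("pics/t2.png",np.hstack([w["image"][:,120:520],b["image"][100:580,140:540][:380].repeat(1,0) if 0 else cv2.copyMakeBorder(b["image"][100:480,140:540],0,100,0,0,cv2.BORDER_CONSTANT)])[:,:,::-1])
E
```

```text
[ 0.60845598 -0.04701074  0.16070236] [ 0.07140923  0.86871839 -0.68181186] (array([-0.1 ,  0.17, 11.37]), array([-0.1, -0.1,  0.1]))
```

View pics/t2.png

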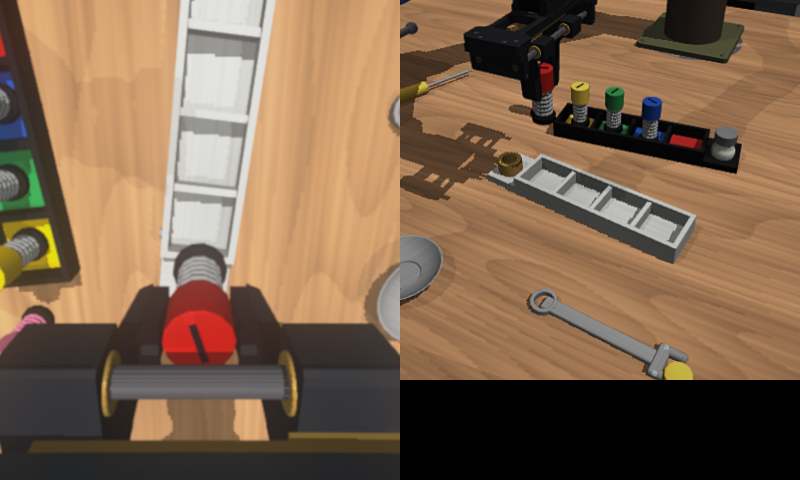

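The red unit hangs upright in the fingers: the wrist view shows it centred over the row, and the scene view shows it held above the rack's bushing end. Next I'll lower it gently.

Emit:
carry_out(
  rows=[
    [[-0.1, 0.1, 2.5], [0, 0, 0], 1],
    [[-0.1, 0.1, 5], [0, 0, 0], 1],
    [[-0.1, 0.1, 7.5], [0, 0, 0], 1],
    [[-0.1, 0.1, 9.5], [0, 0, 0], 1],
    [[-0.1, 0.1, 10.5], [0, 0, 0], 1],
    [[-0.1, 0.1, 10.8], [0, 0, 0], 1],
    [[-0.1, 0.1, 11], [0, 0, 0], 1],
    [[-0.1, 0.1, 11.1], [0, 0, 0], 1],
    [[-0.1, 0.1, 11.2], [0, 0, 0], 1],
    [[-0.1, 0.1, 11.3], [0, 0, 0], 1],
    [[-0.1, 0.1, 11.3], [0, 0, 0], 1],
  ],
)

```text
clock: 6.4
tool_pos: [0.6108, -0.0495, 0.048]
eef_rot: [0.707, 0.707, 0.0, 0.0]
contact_force: [0.4, -0.9, -1.6]
opening: 0.334
finger_force: 20.0
```

Emit:
carry_out(
  rows=[
    [[0, 0, 0.1], [0, 0, 0], 1],
    [[0, 0, 0.1], [0, 0, 0], 1],
    [[0, 0, 0.1], [0, 0, 0], 1],
  ],
)

```text
clock: 6.7
tool_pos: [0.6109, -0.0495, 0.0468]
eef_rot: [0.707, 0.707, 0.0, 0.0]
contact_force: [1.0, -0.6, -0.0]
opening: 0.334
finger_force: 20.0
```

Emit:
carry_out(
  rows=[
    [[0, 0, 0.05], [0, 0, 0], 1],
    [[0, 0, 0.05], [0, 0, 0], 0.6],
    [[0, 0, 0.05], [0, 0, 0], 0.4],
    [[0, 0, 0.05], [0, 0, 0], 0.2],
    [[0, 0, 0.05], [0, 0, 0], 0],
    [[0, 0, 0.05], [0, 0, 0], 0],
    [[0, 0, 0.05], [0, 0, 0], 0],
    [[0, 0, 0.05], [0, 0, 0], 0],
  ],
)

```text
clock: 7.5
tool_pos: [0.6106, -0.0495, 0.0462]
eef_rot: [0.707, 0.707, 0.0, -0.0]
contact_force: [-0.5, 1.0, -0.0]
opening: 0.923
finger_force: 0.0
```

Emit:
carry_out(
  rows=[
    [[0, 0, -1], [0, 0, 0], 0],
    [[0, 0, -4], [0, 0, 0], 0],
    [[0, 0, -7], [0, 0, 0], 0],
    [[0, 0, -10], [0, 0, 0], 0],
    [[0, -2, -11], [0, 0, 0], 0],
    [[3, -5, -11], [0, 0, 0], 0],
    [[6, -9, -11], [0, 0, 0], 0],
    [[9, -13, -11], [0, 0, 0], 0],
    [[10, -16.3, -11], [0, 0, 0], 0],
    [[10, -16.3, -11], [0, 0, 0], 0],
    [[10, -16.3, -11], [0, 0, 0], 0],
    [[10, -16.3, -11], [0, 0, 0], 0],
  ],
)

```text
clock: 8.7
tool_pos: [0.4496, 0.0502, 0.1567]
eef_rot: [0.708, 0.706, 0.001, 0.001]
contact_force: [-0.1, 0.2, 0.0]
opening: 0.998
finger_force: 0.0
```

```bash
python3 - <<'E'
from h import *
s=r.get_state();print(s["tool_pos"],go([.4477,.0502,.051],0,s))
b=r.snapshot("scene");w=r.snapshot("wrist")
cv2.imwrite("pics/t3.png",np.hstack([w["image"][:,120:520],cv2.resize(b["image"][180:360,220:370],(400,480))])[:,:,::-1])
E
```

```text
[0.44959422 0.0502256  0.1566898 ] (array([-0.  , -0.22, 10.57]), array([ 0.2, -0. , -0.1]))
```

View pics/t3.png

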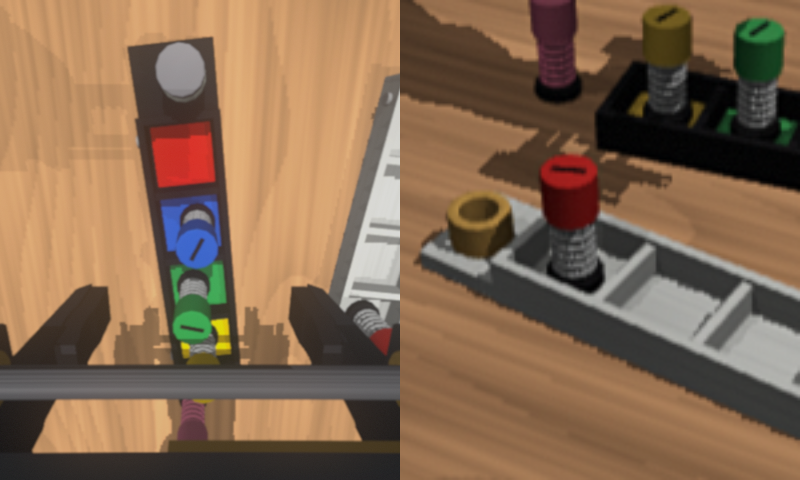

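The red unit stands upright and centred in the end pocket next to the bushing (about (575,265) in the composite). Its pad in the black rack is now bare. Next is blue: down 10.5 cm with about 1 mm of correction.

Emit:
carry_out(
  rows=[
    [[0, -0.1, 3], [0, 0, 0], 0],
    [[0, -0.1, 6], [0, 0, 0], 0],
    [[0, -0.1, 8.5], [0, 0, 0], 0],
    [[0, -0.1, 10.5], [0, 0, 0], 0],
    [[0, -0.1, 10.5], [0, 0, 0], 0.2],
    [[0, -0.1, 10.5], [0, 0, 0], 0.5],
    [[0, -0.1, 10.5], [0, 0, 0], 0.7],
    [[0, -0.1, 10.5], [0, 0, 0], 1],
    [[0, -0.1, 10.5], [0, 0, 0], 1],
    [[0, -0.1, 10.5], [0, 0, 0], 1],
    [[0, -0.1, 10.5], [0, 0, 0], 1],
    [[0, -0.1, 10.5], [0, 0, 0], 1],
  ],
)

```text
clock: 10.0
tool_pos: [0.447, 0.0506, 0.0513]
eef_rot: [0.707, 0.707, 0.0, 0.0]
contact_force: [0.0, -0.4, 0.8]
opening: 0.331
finger_force: 20.0
```

Emit:
carry_out(
  rows=[
    [[0, 0, 0], [0, 0, 0], 1],
    [[0, 0, 0], [0, 0, 0], 1],
    [[0, 0, 0], [0, 0, 0], 1],
    [[0, 0, 0], [0, 0, 0], 1],
  ],
)

```text
clock: 10.4
tool_pos: [0.447, 0.0506, 0.0513]
eef_rot: [0.707, 0.707, 0.0, 0.0]
contact_force: [0.5, 1.1, 4.0]
opening: 0.334
finger_force: 20.0
```

Emit:
carry_out(
  rows=[
    [[0, 0, -1], [0, 0, 0], 1],
    [[0, 0, -3], [0, 0, 0], 1],
    [[0, 0, -6], [0, 0, 0], 1],
    [[0, 0, -9], [0, 0, 0], 1],
    [[0, 0, -11], [0, 0, 0], 1],
    [[-0.5, 2, -11], [0, 0, 0], 1],
    [[-1, 5, -11], [0, 0, 0], 1],
    [[-2, 8, -11], [0, 0, 0], 1],
    [[-3, 11, -11], [0, 0, 0], 1],
    [[-3.5, 14, -11], [0, 0, 0], 1],
    [[-3.9, 16, -11], [0, 0, 0], 1],
    [[-3.9, 17, -11], [0, 0, 0], 1],
  ],
)

```text
clock: 11.6
tool_pos: [0.6178, 0.0103, 0.1613]
eef_rot: [0.708, 0.706, -0.0, 0.0]
contact_force: [-0.4, -0.8, -1.5]
opening: 0.331
finger_force: 20.0
```

Emit:
carry_out(
  rows=[
    [[0, 0, 0], [0, 0, 0], 1],
    [[0, 0, 0], [0, 0, 0], 1],
    [[0, 0, 0], [0, 0, 0], 1],
  ],
)

```text
clock: 11.9
tool_pos: [0.6153, 0.0116, 0.1612]
eef_rot: [0.707, 0.707, -0.001, -0.001]
contact_force: [-0.3, -0.4, -0.6]
opening: 0.332
finger_force: 20.0
```

Emit:
carry_out(
  rows=[
    [[0, 0.1, 2.5], [0, 0, 0], 1],
    [[0, 0.1, 5], [0, 0, 0], 1],
    [[0, 0.1, 7.5], [0, 0, 0], 1],
    [[0, 0.1, 9.5], [0, 0, 0], 1],
    [[0, 0.1, 10.5], [0, 0, 0], 1],
    [[0, 0.1, 10.8], [0, 0, 0], 1],
    [[0, 0.1, 11], [0, 0, 0], 1],
    [[0, 0.1, 11.1], [0, 0, 0], 1],
    [[0, 0.1, 11.2], [0, 0, 0], 1],
    [[0, 0.1, 11.3], [0, 0, 0], 1],
    [[0, 0.1, 11.4], [0, 0, 0], 1],
    [[0, 0.1, 11.4], [0, 0, 0], 1],
  ],
)

```text
clock: 13.1
tool_pos: [0.618, 0.0115, 0.0475]
eef_rot: [0.707, 0.707, 0.0, 0.0]
contact_force: [0.4, 0.8, 0.5]
opening: 0.333
finger_force: 20.0
```

Emit:
carry_out(
  rows=[
    [[0, 0, 0.05], [0, 0, 0], 1],
    [[0, 0, 0.05], [0, 0, 0], 0.6],
    [[0, 0, 0.05], [0, 0, 0], 0.4],
    [[0, 0, 0.05], [0, 0, 0], 0.2],
    [[0, 0, 0.05], [0, 0, 0], 0],
    [[0, 0, 0.05], [0, 0, 0], 0],
    [[0, 0, 0.05], [0, 0, 0], 0],
    [[0, 0, 0.05], [0, 0, 0], 0],
  ],
)

```text
clock: 13.9
tool_pos: [0.6177, 0.0115, 0.0466]
eef_rot: [0.707, 0.707, -0.0, -0.0]
contact_force: [0.0, 0.5, -0.3]
opening: 0.923
finger_force: 0.0
```

Emit:
carry_out(
  rows=[
    [[0, 0, -1], [0, 0, 0], 0],
    [[0, 0, -4], [0, 0, 0], 0],
    [[0, 0, -7], [0, 0, 0], 0],
    [[0, 0, -10], [0, 0, 0], 0],
    [[0, -2, -11], [0, 0, 0], 0],
    [[-1, -5, -11], [0, 0, 0], 0],
    [[-2, -9, -11], [0, 0, 0], 0],
    [[-2.4, -13, -11], [0, 0, 0], 0],
    [[-2.4, -17.4, -11], [0, 0, 0], 0],
    [[-2.4, -17.4, -11], [0, 0, 0], 0],
    [[-2.4, -17.4, -11], [0, 0, 0], 0],
    [[-2.4, -17.4, -11], [0, 0, 0], 0],
  ],
)

```text
clock: 15.1
tool_pos: [0.4459, -0.0122, 0.1573]
eef_rot: [0.707, 0.707, 0.001, 0.001]
contact_force: [0.2, 0.3, -0.2]
opening: 1.001
finger_force: 0.0
```

```bash
python3 - <<'E'
from h import *
s=r.get_state();print(s["tool_pos"],go([.4445,-.0131,.051],0,s))
b=r.snapshot("scene");w=r.snapshot("wrist")
cv2.imwrite("pics/t4.png",np.hstack([w["image"][:,120:520],cv2.resize(b["image"][180:360,240:440],(400,480))])[:,:,::-1])
E
```

```text
[ 0.44586778 -0.01219311  0.15728112] (array([-0.09, -0.17, 10.63]), array([ 0.2, -0. , -0. ]))
```

View pics/t4.png

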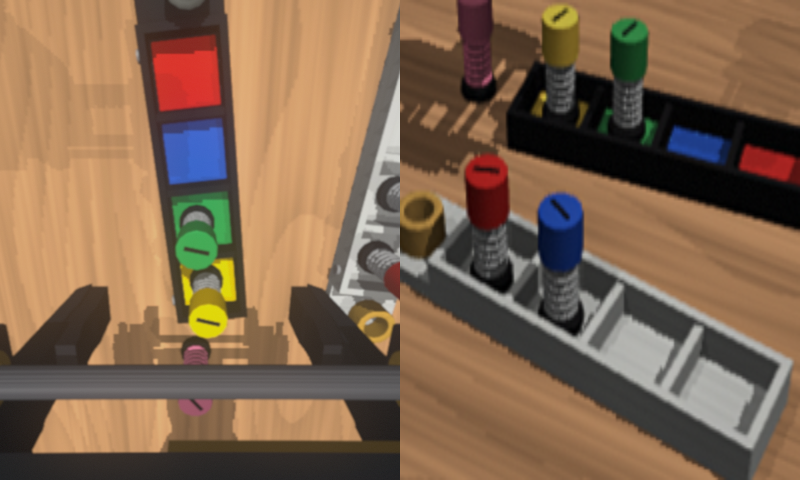

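Red (490,250) and blue (560,300) both stand upright in adjacent pockets. Next is green.

Emit:
carry_out(
  rows=[
    [[-0.1, -0.1, 3], [0, 0, 0], 0],
    [[-0.1, -0.1, 6], [0, 0, 0], 0],
    [[-0.1, -0.1, 8.5], [0, 0, 0], 0],
    [[-0.1, -0.1, 10.6], [0, 0, 0], 0],
    [[-0.1, -0.1, 10.6], [0, 0, 0], 0.2],
    [[-0.1, -0.1, 10.6], [0, 0, 0], 0.5],
    [[-0.1, -0.1, 10.6], [0, 0, 0], 0.7],
    [[-0.1, -0.1, 10.6], [0, 0, 0], 1],
    [[-0.1, -0.1, 10.6], [0, 0, 0], 1],
    [[-0.1, -0.1, 10.6], [0, 0, 0], 1],
    [[-0.1, -0.1, 10.6], [0, 0, 0], 1],
    [[-0.1, -0.1, 10.6], [0, 0, 0], 1],
  ],
)

```text
clock: 16.4
tool_pos: [0.443, -0.0134, 0.0509]
eef_rot: [0.707, 0.707, 0.0, 0.0]
contact_force: [0.3, 0.0, 1.9]
opening: 0.334
finger_force: 20.0
```

Emit:
carry_out(
  rows=[
    [[0, 0, 0], [0, 0, 0], 1],
    [[0, 0, 0], [0, 0, 0], 1],
    [[0, 0, 0], [0, 0, 0], 1],
    [[0, 0, 0], [0, 0, 0], 1],
  ],
)

```text
clock: 16.8
tool_pos: [0.443, -0.0134, 0.0508]
eef_rot: [0.707, 0.707, 0.0, 0.0]
contact_force: [-0.3, 0.2, 4.0]
opening: 0.331
finger_force: 20.0
```

Emit:
carry_out(
  rows=[
    [[0, 0, -1], [0, 0, 0], 1],
    [[0, 0, -3], [0, 0, 0], 1],
    [[0, 0, -6], [0, 0, 0], 1],
    [[0, 0, -9], [0, 0, 0], 1],
    [[0, 0, -11], [0, 0, 0], 1],
    [[0.5, 2, -11], [0, 0, 0], 1],
    [[2, 5, -11], [0, 0, 0], 1],
    [[3.5, 8, -11], [0, 0, 0], 1],
    [[5, 11, -11], [0, 0, 0], 1],
    [[6.5, 14, -11], [0, 0, 0], 1],
    [[8, 16.5, -11], [0, 0, 0], 1],
    [[8.5, 18, -11], [0, 0, 0], 1],
  ],
)

```text
clock: 18.0
tool_pos: [0.6236, 0.074, 0.1607]
eef_rot: [0.706, 0.708, 0.0, -0.001]
contact_force: [-0.3, -0.0, -1.0]
opening: 0.336
finger_force: 20.0
```

Emit:
carry_out(
  rows=[
    [[0, 0, 0], [0, 0, 0], 1],
    [[0, 0, 0], [0, 0, 0], 1],
    [[0, 0, 0], [0, 0, 0], 1],
  ],
)

```text
clock: 18.3
tool_pos: [0.621, 0.0704, 0.1606]
eef_rot: [0.708, 0.707, -0.001, -0.001]
contact_force: [-0.1, 0.3, -1.1]
opening: 0.334
finger_force: 20.0
```

Target TCP z ≈ 0.0468, so 11.4 cm down.

Emit:
carry_out(
  rows=[
    [[0, 0.1, 2.5], [0, 0, 0], 1],
    [[0, 0.1, 5], [0, 0, 0], 1],
    [[0, 0.1, 7.5], [0, 0, 0], 1],
    [[0, 0.1, 9.5], [0, 0, 0], 1],
    [[0, 0.1, 10.5], [0, 0, 0], 1],
    [[0, 0.1, 10.8], [0, 0, 0], 1],
    [[0, 0.1, 11], [0, 0, 0], 1],
    [[0, 0.1, 11.1], [0, 0, 0], 1],
    [[0, 0.1, 11.2], [0, 0, 0], 1],
    [[0, 0.1, 11.3], [0, 0, 0], 1],
    [[0, 0.1, 11.4], [0, 0, 0], 1],
    [[0, 0.1, 11.4], [0, 0, 0], 1],
  ],
)

```text
clock: 19.5
tool_pos: [0.624, 0.0715, 0.047]
eef_rot: [0.707, 0.707, 0.0, 0.0]
contact_force: [1.1, 0.6, 0.1]
opening: 0.332
finger_force: 20.0
```

Emit:
carry_out(
  rows=[
    [[0, 0, 0.05], [0, 0, 0], 1],
    [[0, 0, 0.05], [0, 0, 0], 0.6],
    [[0, 0, 0.05], [0, 0, 0], 0.4],
    [[0, 0, 0.05], [0, 0, 0], 0.2],
    [[0, 0, 0.05], [0, 0, 0], 0],
    [[0, 0, 0.05], [0, 0, 0], 0],
    [[0, 0, 0.05], [0, 0, 0], 0],
    [[0, 0, 0.05], [0, 0, 0], 0],
  ],
)

```text
clock: 20.3
tool_pos: [0.6238, 0.0715, 0.0462]
eef_rot: [0.707, 0.707, 0.0, -0.0]
contact_force: [0.4, 0.9, -0.2]
opening: 0.921
finger_force: 0.0
```

Emit:
carry_out(
  rows=[
    [[0, 0, -1], [0, 0, 0], 0],
    [[0, 0, -4], [0, 0, 0], 0],
    [[0, 0, -7], [0, 0, 0], 0],
    [[0, 0, -10], [0, 0, 0], 0],
    [[0, -2, -11], [0, 0, 0], 0],
    [[-3, -5, -11], [0, 0, 0], 0],
    [[-6, -8, -11], [0, 0, 0], 0],
    [[-9, -11, -11], [0, 0, 0], 0],
    [[-12, -14, -11], [0, 0, 0], 0],
    [[-14.2, -17.1, -11], [0, 0, 0], 0],
    [[-14.2, -17.1, -11], [0, 0, 0], 0],
    [[-14.2, -17.1, -11], [0, 0, 0], 0],
  ],
)

```text
clock: 21.5
tool_pos: [0.453, -0.0709, 0.1569]
eef_rot: [0.708, 0.706, 0.001, 0.001]
contact_force: [0.7, -0.4, 1.1]
opening: 1.002
finger_force: 0.0
```

```bash
python3 - <<'E'
from h import *
s=r.get_state();print(s["tool_pos"],go([.4529,-.0702,.051],0,s))
b=r.snapshot("scene");w=r.snapshot("wrist")
cv2.imwrite("pics/t5.png",np.hstack([w["image"][:,120:520],cv2.resize(b["image"][180:360,240:440],(400,480))])[:,:,::-1])
E
```

```text
[ 0.45295832 -0.07086318  0.15694801] (array([ 0.07, -0.02, 10.59]), array([ 0.1, -0. , -0.1]))
```

View pics/t5.png

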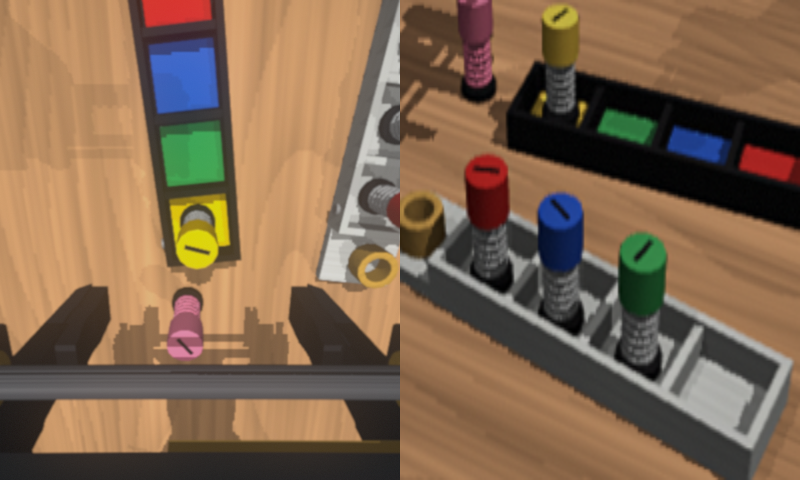

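Three units stand upright in adjacent pockets (green at (640,340)), and the left-end pocket is free. The yellow cap lines up in the wrist view at (197,248). Next is yellow.

Emit:
carry_out(
  rows=[
    [[0, 0, 3], [0, 0, 0], 0],
    [[0, 0, 6], [0, 0, 0], 0],
    [[0, 0, 8.5], [0, 0, 0], 0],
    [[0, 0, 10.6], [0, 0, 0], 0],
    [[0, 0, 10.6], [0, 0, 0], 0.2],
    [[0, 0, 10.6], [0, 0, 0], 0.5],
    [[0, 0, 10.6], [0, 0, 0], 0.7],
    [[0, 0, 10.6], [0, 0, 0], 1],
    [[0, 0, 10.6], [0, 0, 0], 1],
    [[0, 0, 10.6], [0, 0, 0], 1],
    [[0, 0, 10.6], [0, 0, 0], 1],
    [[0, 0, 10.6], [0, 0, 0], 1],
  ],
)

```text
clock: 22.8
tool_pos: [0.4527, -0.0704, 0.0504]
eef_rot: [0.707, 0.707, 0.0, 0.0]
contact_force: [0.6, 0.3, 2.2]
opening: 0.337
finger_force: 20.0
```

Emit:
carry_out(
  rows=[
    [[0, 0, 0], [0, 0, 0], 1],
    [[0, 0, 0], [0, 0, 0], 1],
    [[0, 0, 0], [0, 0, 0], 1],
    [[0, 0, 0], [0, 0, 0], 1],
  ],
)

```text
clock: 23.2
tool_pos: [0.4527, -0.0705, 0.0503]
eef_rot: [0.707, 0.707, 0.0, 0.0]
contact_force: [0.0, -0.3, 5.3]
opening: 0.333
finger_force: 20.0
```

Emit:
carry_out(
  rows=[
    [[0, 0, -1], [0, 0, 0], 1],
    [[0, 0, -3], [0, 0, 0], 1],
    [[0, 0, -6], [0, 0, 0], 1],
    [[0, 0, -9], [0, 0, 0], 1],
    [[0, 0, -11], [0, 0, 0], 1],
    [[1, 1, -11], [0, 0, 0], 1],
    [[3, 3, -11], [0, 0, 0], 1],
    [[6, 5, -11], [0, 0, 0], 1],
    [[9, 8, -11], [0, 0, 0], 1],
    [[12, 11, -11], [0, 0, 0], 1],
    [[15, 13.5, -11], [0, 0, 0], 1],
    [[18, 16, -11], [0, 0, 0], 1],
  ],
)

```text
clock: 24.4
tool_pos: [0.6132, 0.1121, 0.1587]
eef_rot: [0.707, 0.707, -0.001, -0.001]
contact_force: [0.4, -0.3, -2.0]
opening: 0.333
finger_force: 20.0
```

Emit:
carry_out(
  rows=[
    [[1.5, 1.2, 0], [0, 0, 0], 1],
    [[2.1, 1.7, 0], [0, 0, 0], 1],
    [[2.1, 1.7, 0], [0, 0, 0], 1],
    [[2.1, 1.7, 0], [0, 0, 0], 1],
    [[2.1, 1.7, 0], [0, 0, 0], 1],
  ],
)

```text
clock: 24.9
tool_pos: [0.6289, 0.1285, 0.16]
eef_rot: [0.708, 0.706, -0.001, -0.0]
contact_force: [-0.1, 0.0, -1.5]
opening: 0.332
finger_force: 20.0
```

Emit:
carry_out(
  rows=[
    [[0.1, 0.1, 2.5], [0, 0, 0], 1],
    [[0.1, 0.1, 5], [0, 0, 0], 1],
    [[0.1, 0.1, 7.5], [0, 0, 0], 1],
    [[0.1, 0.1, 9.5], [0, 0, 0], 1],
    [[0.1, 0.1, 10.5], [0, 0, 0], 1],
    [[0.1, 0.1, 10.8], [0, 0, 0], 1],
    [[0.1, 0.1, 11], [0, 0, 0], 1],
    [[0.1, 0.1, 11.1], [0, 0, 0], 1],
    [[0.1, 0.1, 11.2], [0, 0, 0], 1],
    [[0.1, 0.1, 11.3], [0, 0, 0], 1],
    [[0.1, 0.1, 11.4], [0, 0, 0], 1],
    [[0.1, 0.1, 11.4], [0, 0, 0], 1],
  ],
)

```text
clock: 26.1
tool_pos: [0.631, 0.1316, 0.0465]
eef_rot: [0.707, 0.707, 0.0, 0.0]
contact_force: [-0.3, 0.1, -0.3]
opening: 0.333
finger_force: 20.0
```

Emit:
carry_out(
  rows=[
    [[0, 0, 0], [0, 0, 0], 1],
    [[0, 0, 0], [0, 0, 0], 1],
  ],
)

```text
clock: 26.3
tool_pos: [0.631, 0.1316, 0.0465]
eef_rot: [0.707, 0.707, 0.0, 0.0]
contact_force: [0.2, 0.0, 0.0]
opening: 0.334
finger_force: 20.0
```

Now release, retract up, then move left, clear of the view.

Emit:
carry_out(
  rows=[
    [[0, 0, 0.05], [0, 0, 0], 1],
    [[0, 0, 0.05], [0, 0, 0], 0.6],
    [[0, 0, 0.05], [0, 0, 0], 0.4],
    [[0, 0, 0.05], [0, 0, 0], 0.2],
    [[0, 0, 0.05], [0, 0, 0], 0],
    [[0, 0, 0.05], [0, 0, 0], 0],
    [[0, 0, 0.05], [0, 0, 0], 0],
    [[0, 0, 0.05], [0, 0, 0], 0],
  ],
)

```text
clock: 27.1
tool_pos: [0.6308, 0.1314, 0.0457]
eef_rot: [0.707, 0.707, 0.0, -0.0]
contact_force: [0.4, -0.1, -0.0]
opening: 0.922
finger_force: 0.0
```

Emit:
carry_out(
  rows=[
    [[0, 0, -1], [0, 0, 0], 0],
    [[0, 0, -4], [0, 0, 0], 0],
    [[0, 0, -7], [0, 0, 0], 0],
    [[0, 0, -10], [0, 0, 0], 0],
    [[0, -2, -12], [0, 0, 0], 0],
    [[4, -6, -14], [0, 0, 0], 0],
    [[8, -10, -14], [0, 0, 0], 0],
    [[12, -13, -14], [0, 0, 0], 0],
    [[16, -16, -14], [0, 0, 0], 0],
    [[20, -19, -14], [0, 0, 0], 0],
    [[24, -20, -14], [0, 0, 0], 0],
    [[24, -20, -14], [0, 0, 0], 0],
  ],
)

```text
clock: 28.3
tool_pos: [0.4263, 0.38, 0.1865]
eef_rot: [0.703, 0.711, 0.002, -0.003]
contact_force: [-0.1, 0.8, -0.6]
opening: 0.996
finger_force: 0.0
```

Emit:
carry_out(
  rows=[
    [[0, 0, 0], [0, 0, 0], 0],
    [[0, 0, 0], [0, 0, 0], 0],
    [[0, 0, 0], [0, 0, 0], 0],
  ],
)

```text
clock: 28.6
tool_pos: [0.4323, 0.3693, 0.186]
eef_rot: [0.709, 0.706, -0.0, 0.001]
contact_force: [1.1, 0.1, 0.2]
opening: 1.0
finger_force: 0.0
```

```bash
python3 - <<'E'
from h import *
a=r.snapshot("top");b=r.snapshot("scene")
cv2.imwrite("pics/t6.png",np.hstack([cv2.resize(a["image"][110:260,150:420],(400,222)),cv2.resize(b["image"][200:370,220:446],(400,222))])[:,:,::-1])
P=dict(red=[.61,-.0479],blue=[.6166,.0117],green=[.6233,.0714],yellow=[.6299,.131])
for n,p in P.items():
    m=mask(a["image"],n);m[:110]=0;m[250:]=0;m[:,:150]=0
    if n=="yellow":m[:,300:]=0
    c=max(cv2.findContours(m,0,2)[0],key=cv2.contourArea);uv,_=cv2.minEnclosingCircle(c)
    print(n,((ray(a,[uv],.08)[0,:2]-p)*1000).round(1),cv2.contourArea(c))
E
```

```text
red [ 0.4 -0.2] 476.5
blue [ 1.9 -0.3] 398.5
green [ 1.4 -0.1] 377.0
yellow [-0.5 -1.5] 540.0
```

View pics/t6.png

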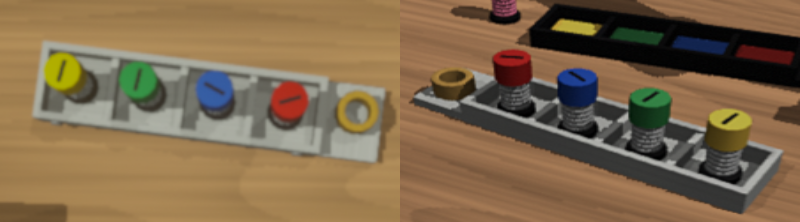

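All four stand upright in the right order (yellow, green, blue, red from left to right), within about 2 mm of their pocket centres. The gripper is clear of everything.

```bash
python3 -c "
from plant import r
print(r.finish_job())"
```

```text
the job is handed in; nothing more can be done
None
```

The job is handed in (no verdict was returned): all four units stand upright in the aluminium rack in reverse order, each within about 2 mm of its pocket centre and let go, at about 29 s of the 107 s allowed.

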